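# Close the vial carrier and press its label clip home

## Task

Close up and label the vial carrier: swing its hinged retaining bar down over the vials until it rests in the forked catch, then pick up the blue label clip and push it down over the carrier's front lip at the cut-out, one leg behind the lip, label facing out to the front, past the leaf springs until it sits fully home. Do not let go: finish still holding the clip firmly pressed down there, so that I can put in its locking screws. Leave the screwdriver, dropper bottle, beaker and tape roll where they are.

Things in the scene. Friction and masses are not known exactly. Their poses are not given: they have to be found in the camera images.
- rack: Vial carrier, fixed on the worktop: steel tray 116 (x) x 226 (y) mm, white vial block with six capped vials (tops 58 mm high). Origin at worktop level, 66 mm behind the front face, mid-length; -x is its front, y along it, z up. Front lip: 3 mm upright sheet along y, mid-plane at x = -64.5 mm, 38 mm high. Behind it 44 mm are free up to the block (x = -19 mm); tray floor 4 mm high.
- lip_seat (a point): Middle of the bottom edge of the lip's 68 mm wide cut-out, where the clip's bridge comes to sit, 28 mm above the worktop; flanks rise 10 mm higher. Axes as the rack's. Two leaf springs, tops 23 mm above the worktop, stand behind the lip 20 mm to either side (y) and push the clip's rear leg forward: resistance grows to 4 to 8 N some 6 mm before home, eases, then a hard stop.
- label_clip: Blue clip 16 (x) x 60 (y) x 40 (z) mm, 0.045 kg, standing loose on two legs like an upside-down U; origin: middle of its underside, z up. Upper 18 mm solid; below, two 4 mm legs 22 mm long with an 8 mm slot between them, open at both y ends, that straddles the lip. White label with red stripe on its -x face. Pinch it front to back. Home: origin 6 mm above the worktop, axes parallel to the rack's.
- clip_bridge (a point): Middle of the slot's ceiling of the clip (22 mm above the clip's origin); it comes to lie on lip_seat. Axes as the clip's.
- clip_face (a point): Middle of the label on the clip's front, 8.5 mm to -x of the clip's middle plane and 30 mm above its origin.
- lip_edge: The black rubber edging on the cut-out's upper edge, 66 mm long (y), 2.6 mm thick; origin at the middle of its top (same point as lip_seat). The pressed clip bears on it.
- hold_bar (a joint): Angle of the retaining bar: 0 = closed, level and resting in the catch; 1.57 = upright. It stays where it is left (stiff hinge, about 0.12 N m plus its weight) and starts 0.9 to 1.5 open.
- bar_hinge (a point): The bar's hinge axis (parallel to the rack's x), at the carrier's +y (left) end, 65 mm above the worktop, middle of the bar's width. Axes as the rack's.
- bar_catch (a point): Middle of the forked catch at the carrier's -y (right) end, 65 mm above the worktop; its cheeks rise to 68 mm on both sides of the bar. Axes as the rack's.
- bar_end (a point): Point in the bar near its free end, 205 mm from the hinge axis; the bar is 26 mm wide and 5 mm thick and ends 20 mm farther on in a black thumb pad. Its own -y axis points from the hinge along the bar, z is its upper side.
- screwdriver: Blue-handled screwdriver lying on the worktop in front of the carrier, 170 mm long, 17 mm high; origin under its middle. Leave it.
- dropper_bottle: Brown dropper bottle, 35 mm across, 102 mm high, standing; origin at the middle of its underside. Leave it.
- beaker: Clear beaker, 54 mm across, 70 mm high, standing; origin at the middle of its underside. Leave it.
- tape_roll: Black tape roll lying flat, 56 mm across, 19 mm high; origin at the middle of its underside. Leave it.
There are look-alikes about, which are no part of the job. Several things look just like the label_clip: the one meant starts nearest to the robot's base.

How it is judged:
By the outcome, as a careful person would: the job done as asked, in the order asked, and still so for the second after the job is handed in, while the arm keeps its last pose, push and grip.
It also fails if it takes over 54 s, if anything falls off the work surface, if the arm or the gripper's body presses on something with over 40 N, if the wrist force passes 120 N, or if a joint passes its speed limit or range.

## Robot

A 7-joint arm with a two-finger parallel gripper is mounted at the origin on a cart in front of the work surface, level with it; the furniture and walls round the work are solid. World frame = base frame: x ahead of the robot, y to its left, z up, the work surface at z = 0. Lengths are in m, angles in rad, forces in N, time in s.
With the tool pointing down it reaches from about 0.4 to 0.85 m from the base axis. Payload 4.5 kg.
Tool frame: the origin (TCP) lies at the centre of the arm's flange, where the gripper is bolted on; the fingertips stand r.tcp_to_tips ahead of it and the grasp point (between the pads) lies 147 mm ahead of it (r.tcp_to_tips is the distance from the TCP to the fingertips, in m); x points along the fingers, y is the direction in which the jaws open and shut, and the axes are right-handed (so a half turn about x gives the same grasp; the last joint's range is limited). The gripper opens to 88 mm and grips with 3 to 60 N. Pads are 18 mm wide; open, the fingers measure 123 mm over their backs; the gripper's body (75 mm by 187 mm) begins 45 mm behind the grasp point.
Start: joints at [1.23, 0.689, -0.195, 1.565, 0.157, 0.902, -0.215], TCP at [0.229, -0.582, 0.405] pointing down, gripper open.
Joint ranges: [-3.01, 3.01], [-0.46, 2.08], [-1.47, 1.51], [0.13, 2.56], [-1, 4.14], [0.04, 2.09], [-2.66, 2.66]. Speed limits (rad/s): [2.57, 2.57, 3.14, 3.14, 3.14, 3.14, 3.14].

## Interface

Orientations are given as a unit quaternion [x, y, z, w].
In Python, from plant import r, eyes gives the robot as it stands.
- The arm moves only by the tool carry_out, never from a script. Its argument "targets" is text: rows parted by semicolons, each of 5 numbers parted by spaces: the opening, from 0 (shut) to 1 (fully open), then the shift along the tool's x, y, z in mm, then the turn about the tool's x in rad. A call has 1 to 20 rows; each row shifts and turns the commanded pose from where the row before left it, along the tool's axes as they then stand; what a row does not reach is not made up. A row lasts 1/12 s, in which the tool goes at most 41.7 mm and 7.16 degrees, less where a joint would pass 70% of its speed; a pose out of reach is approached as far as the arm can. A call is refused whole if a number of a shift passes 41.7 or a number of a turn 0.125, either way. A call with a gripper value outside its range is refused whole. The fingers move at their own pace and stop on an object; "force" is the grip in N (left out, the last holds). Time passes only in rows, so rows that do not move let the fingers close. It gives the time, the measured TCP pose, the force and the opening at its end, in the units of the state.
- r.get_state(): the state, without advancing time (a new reading comes with each control period).
- eyes.snapshot(name): name is "scene" or "side" or "wrist"; returns (picture, depth): 384x512x3 uint8, blue, green, red; 384x512 float32, m along the optical axis (not along the pixel's ray), 0 where there is no reading.
- eyes.camera_params(name): a dict with "intrinsics" (3x3 intrinsics, pixels), "dist_coeffs" ([k1, k2, p1, p2, k3] as OpenCV has them; the pictures are not rectified), "rvec" (rotation vector, rad) and "tvec" (3), from world to camera coordinates, as OpenCV has them; the wrist camera has in their place "T_tool_cam" (4x4, takes a point from camera to tool coordinates, whose origin is the TCP and whose axes are the tool frame's). Camera axes: x right, y down, z forward; pixel columns grow to the right and rows downward; lengths in m; the calibration is good to about 2 mm. A picture is of the moment at which its call begins: read the wrist's pose just before it. camera_params takes no time and is no camera call.
- r.finish_job(): hands the job in, once; it reports no verdict.
The state is a dict: "clock": time; "q": joint angles; "qd": joint speeds; "joint_torque": joint torques, N m; "tool_pos": TCP position; "eef_rot": TCP orientation; "contact_force": force on the tool from outside, world axes, zero at the start; "moment": the same for the moment, N m; "opening": opening from 0.0 (shut) to 1.0 (fully open).
Only numpy, scipy, OpenCV 4.12 (cv2) and the standard library are available. Lean on these libraries where they do the work, as an engineer would, in place of code of your own. Each camera call takes 0.05 s, during which the arm holds its last target.

## Working session

There is one attempt and no reset: what is moved stays moved. The work goes in short steps, Python scripts to look and compute and a tool call to move; the robot and the scene stay as the last step left them, time stands still between calls to the robot, and variables do not carry over. Pictures are saved under pics/ and viewed, and the job is handed in when it is done.

Besides the shell and the picture viewer there is one more tool, called after ">>>" as name(argument=value, ...) on one line, values as JSON. carry_out: Moves the arm, as the interface text tells. Its arguments: {"type":"object","properties":{"targets":{"type":"string"},"force":{"type":"number"}},"required":["targets"]}

```bash
ls; mkdir -p pics; python3 - <<'E'
from plant import r, eyes
import cv2
s=r.get_state()
for k in s: print(k,s[k])
print(r.tcp_to_tips)
for n in ["scene","side","wrist"]:
    p,d=eyes.snapshot(n); cv2.imwrite(f"pics/{n}0.png",p)
    import numpy as np; np.save(f"pics/{n}0d.npy",d)
    print(n,eyes.camera_params(n))
E
```

```text
pics
clock 0.0
q [ 1.22980404  0.68997918 -0.19451203  1.56630529  0.15729309  0.90249412
 -0.21508486]
qd [ 0.0007497   0.00126166 -0.00063647 -0.00017248 -0.00175353 -0.00154006
  0.00056893]
joint_torque [ 3.01371711e-04 -5.27562082e+01 -1.26690287e+00 -1.53426611e+01
 -5.26867993e-02  6.51384107e-03  1.58420467e-04]
tool_pos [ 0.22865898 -0.58133181  0.40392303]
eef_rot [-0.69455983 -0.13237973  0.69488234 -0.13115176]
contact_force [0.54462394 0.71002181 0.17840408]
moment [ 0.01991864  0.00683734 -0.03411956]
opening 0.998561663552918
0.166
scene {'intrinsics': array([[382.68685721,   0.        , 253.81021529],
       [  0.        , 382.68685721, 189.77877516],
       [  0.        ,   0.        ,   1.        ]]), 'dist_coeffs': array([-0.12021009,  0.        ,  0.        ,  0.        ,  0.        ]), 'rvec': array([ 2.56242788, -0.03555672,  0.00428522]), 'tvec': array([-0.56947953,  0.26937516,  0.76333293])}
side {'intrinsics': array([[495.68285317,   0.        , 253.3014698 ],
       [  0.        , 495.68285317, 196.96869447],
       [  0.        ,   0.        ,   1.        ]]), 'dist_coeffs': array([-0.15675151,  0.        ,  0.        ,  0.        ,  0.        ]), 'rvec': array([ 1.98041216, -0.18477611,  0.13490768]), 'tvec': array([-0.52271685,  0.20987145,  0.73071245])}
wrist {'intrinsics': array([[307.2948947 ,   0.        , 256.16383625],
       [  0.        , 307.2948947 , 192.32675535],
       [  0.        ,   0.        ,   1.        ]]), 'dist_coeffs': array([-0.0064526,  0.       ,  0.       ,  0.       ,  0.       ]), 'T_tool_cam': array([[ 5.19044630e-04, -3.09952223e-01,  9.50751992e-01,
         1.90912812e-02],
       [ 9.99999851e-01,  8.01734745e-07, -5.45669173e-04,
         5.29324632e-04],
       [ 1.68369122e-04,  9.50752134e-01,  3.09952177e-01,
        -8.02937100e-02],
       [ 0.00000000e+00,  0.00000000e+00,  0.00000000e+00,
         1.00000000e+00]])}
```

View pics/scene0.png

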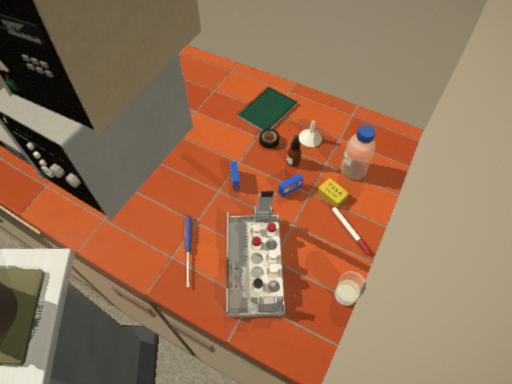

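View pics/side0.png

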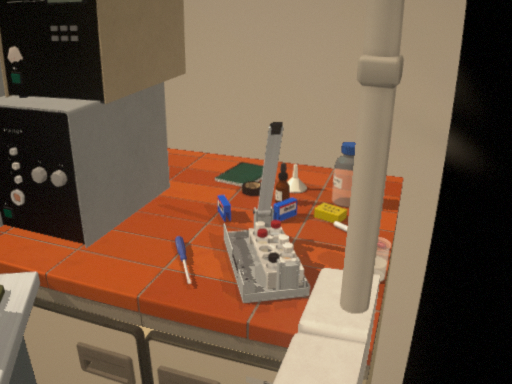

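View pics/wrist0.png

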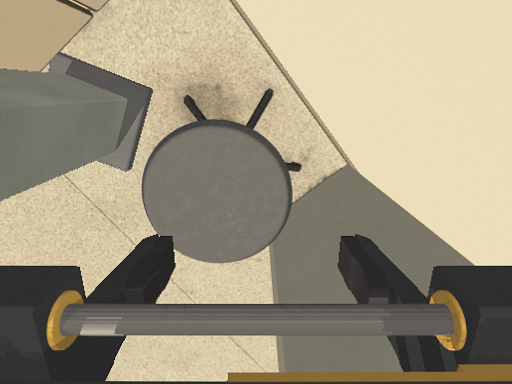

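```bash
cat > h.py <<'E'
import numpy as np, cv2
from scipy.spatial.transform import Rotation as R
from plant import r, eyes
def cam(n,pose=None):
    c=eyes.camera_params(n)
    K=c["intrinsics"];D=c["dist_coeffs"]
    if n=="wrist":
        T=np.eye(4);T[:3,:3]=R.from_quat(pose[1]).as_matrix();T[:3,3]=pose[0]
        W=T@c["T_tool_cam"]; return K,D,W[:3,:3],W[:3,3]
    Rm=cv2.Rodrigues(c["rvec"])[0]; return K,D,Rm.T,-Rm.T@c["tvec"]
def ray(C,uv):
    K,D,Rw,o=C
    p=cv2.undistortPoints(np.array(uv,float).reshape(-1,1,2),K,D).reshape(-1,2)
    return o,(Rw@np.c_[p,np.ones(len(p))].T).T
def onz(C,uv,z):
    o,d=ray(C,uv); return o+d*((z-o[2])/d[:,2])[:,None]
def dep(C,uv,depth):
    o,d=ray(C,uv); return np.array([o+dd*depth[int(v),int(u)] for dd,(u,v) in zip(d,uv)])
def proj(C,P):
    K,D,Rw,o=C
    return cv2.projectPoints(np.array(P,float).reshape(-1,1,3),cv2.Rodrigues(Rw.T)[0],-Rw.T@o,K,D)[0].reshape(-1,2)
def tri(CA,a,CB,b):
    o1,d1=ray(CA,[a]);o2,d2=ray(CB,[b]);d1=d1[0]/np.linalg.norm(d1);d2=d2[0]/np.linalg.norm(d2)
    A=np.c_[d1,-d2];t=np.linalg.lstsq(A,o2-o1,rcond=None)[0]
    p,q=o1+t[0]*d1,o2+t[1]*d2
    return (p+q)/2,np.linalg.norm(p-q)
def cloud(C,depth):
    v,u=np.mgrid[0:384,0:512]; uv=np.c_[u.ravel(),v.ravel()].astype(float)
    o,d=ray(C,uv); P=o+d*depth.reshape(-1,1); P[depth.ravel()==0]=np.nan
    return P.reshape(384,512,3)
def pose():
    s=r.get_state(); return s["tool_pos"],s["eef_rot"]
E
python3 - <<'E'
from h import *
np.set_printoptions(precision=4,suppress=True)
for n in ["scene","side"]:
    C=cam(n); d=np.load(f"pics/{n}0d.npy"); im=cv2.imread(f"pics/{n}0.png"); P=cloud(C,d)
    print(n,C[3])
    hsv=cv2.cvtColor(im,cv2.COLOR_BGR2HSV)
    m=cv2.inRange(hsv,(105,120,60),(130,255,255))
    k,l,st,ce=cv2.connectedComponentsWithStats(m)
    for i in range(1,k):
        if st[i,4]>25:
            q=P[l==i]; print(st[i],ce[i],np.nanmedian(q,0),np.nanmin(q,0),np.nanmax(q,0))
    x0,y0,x1,y1=(190,120,380,330) if n=="scene" else (160,110,390,310)
    cv2.imwrite(f"pics/{n}0c.png",cv2.resize(im[y0:y1,x0:x1],None,fx=3.2 if n=="scene" else 2.9,fy=2.8 if n=="scene" else 2.9,interpolation=cv2.INTER_CUBIC))
R0=R.from_quat(pose()[1]).as_matrix(); print(R0)
E
```

```text
scene [ 0.5678 -0.2072  0.7838]
[358 126  16  16 214] [365.3131 133.4579] [0.8279 0.3504 0.1491] [0.8122 0.3382 0.1323] [0.8465 0.3731 0.1528]
[231 162   8  23 129] [234.4729 172.969 ] [0.5321 0.3275 0.0402] [0.5237 0.3045 0.0247] [0.5407 0.362  0.0441]
[279 174  24  22 184] [289.5163 183.8967] [0.6624 0.2978 0.0396] [0.6372 0.2811 0.0023] [0.6926 0.3214 0.0431]
side [ 0.3963 -0.6721  0.4925]
[342 143  13  12 126] [347.9762 147.9762] [0.8208 0.3452 0.1424] [0.8094 0.3366 0.1285] [0.8416 0.3651 0.1492]
[218 196  12  24 152] [224.4671 206.9013] [0.5284 0.3121 0.0327] [0.5187 0.2999 0.0004] [0.5378 0.3573 0.0408]
[274 198  22  22 223] [283.0448 209.4439] [0.6557 0.2928 0.019 ] [0.6151 0.2079 0.0015] [0.6895 0.3159 0.0666]
[[-0.0006  0.3661 -0.9306]
 [ 0.0012 -0.9306 -0.3661]
 [-1.     -0.0013  0.0001]]
```

View pics/scene0c.png

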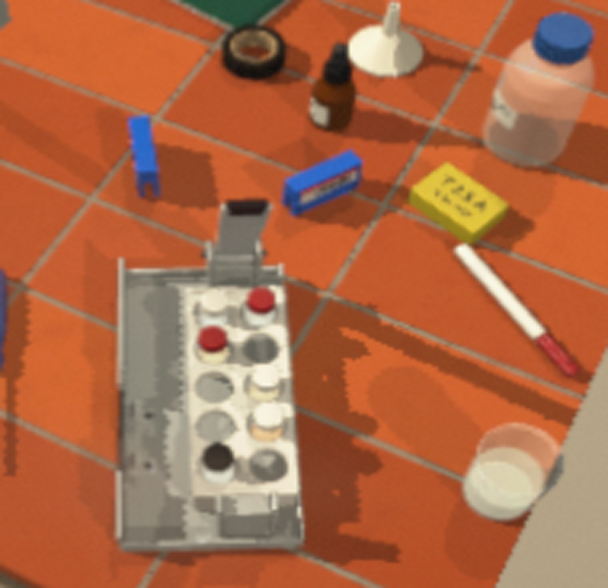

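View pics/side0c.png

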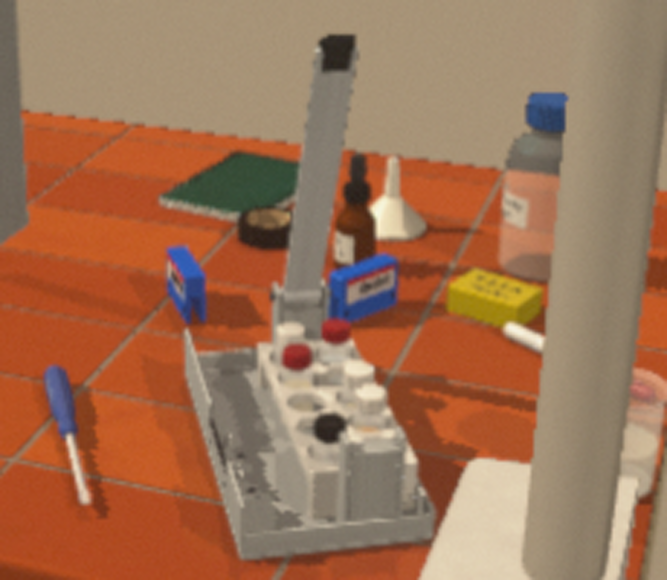

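The two clip candidates in the scene view are A at (234,173), world ≈(0.532, 0.33), 0.63 m from the base, and B at (290,184), ≈(0.66, 0.30), 0.73 m away. A is nearest the base, so it is the one meant. The bar stands almost upright at the carrier's far end. Next I measure the carrier.

```bash
python3 - <<'E'
from h import *
np.set_printoptions(precision=4,suppress=True)
for n in ["scene","side"]:
    C=cam(n); d=np.load(f"pics/{n}0d.npy"); im=cv2.imread(f"pics/{n}0.png"); P=cloud(C,d)
    if n=="scene":
        x0,y0,sx,sy=190,120,3.2,2.8
        pts={'lipBL':(122,545),'lipTL':(122,265),'farR':(283,268),'nearR':(300,545),'barTipL':(226,205),'barTipR':(268,208),'hingeL':(210,255),'hingeR':(265,265),'catchL':(222,500),'catchR':(275,500),'clipTop1':(142,122),'clipTop2':(150,190),'cut1':(120,390),'cut2':(120,480)}
    else:
        x0,y0,sx,sy=160,110,2.9,2.9
        pts={'tipL':(320,40),'tipR':(352,40),'padbaseL':(320,65),'padbaseR':(350,68),'hingeL':(280,295),'hingeR':(322,295),'lipfar':(188,335),'lipnear':(240,550),'clip1':(182,250),'clip2':(200,275),'barmid':(318,180)}
    for k,(a,b) in pts.items():
        u,v=x0+a/sx,y0+b/sy; w=[tuple(P[int(round(v))+j,int(round(u))+i]) for i in(-1,0,1) for j in (-1,0,1)]
        print(n,k,round(u,1),round(v,1),np.array(w)[[4,1,7,3]].round(3).tolist())
    # bar cloud: points in x window, high z
    m=(P[...,2]>0.09)&(P[...,0]>0.55)&(P[...,0]<0.68)&(P[...,1]<0.27)&(P[...,1]>-.1)
    q=P[m]; print(len(q)); 
    if len(q)>20:
        c=q.mean(0);_,_,V=np.linalg.svd(q-c);print(c,V[0],V[2],q.min(0),q.max(0))
E
```

```text
scene lipBL 228.1 314.6 [[0.518, -0.002, 0.015], [0.515, 0.002, -0.003], [0.52, -0.003, 0.017], [0.519, -0.004, 0.027]]
scene lipTL 228.1 214.6 [[0.517, 0.219, 0.03], [0.516, 0.215, 0.037], [0.518, 0.235, 0.001], [0.517, 0.223, 0.027]]
scene farR 278.4 215.7 [[0.633, 0.23, -0.001], [0.628, 0.218, 0.022], [0.635, 0.231, -0.002], [0.633, 0.232, 0.001]]
scene nearR 283.8 314.6 [[0.631, -0.002, 0.001], [0.629, -0.002, 0.002], [0.633, -0.002, 0.0], [0.63, -0.002, 0.01]]
scene barTipL 260.6 193.2 [[0.586, 0.12, 0.273], [0.584, 0.121, 0.272], [0.587, 0.12, 0.273], [0.586, 0.122, 0.273]]
scene barTipR 273.8 194.3 [[0.607, 0.123, 0.265], [0.605, 0.122, 0.265], [0.629, 0.29, 0.002], [0.607, 0.125, 0.264]]
scene hingeL 255.6 211.1 [[0.58, 0.207, 0.066], [0.578, 0.202, 0.074], [0.582, 0.205, 0.069], [0.58, 0.207, 0.07]]
scene hingeR 272.8 214.6 [[0.62, 0.223, 0.018], [0.617, 0.222, 0.02], [0.622, 0.221, 0.021], [0.621, 0.235, 0.001]]
scene catchL 259.4 298.6 [[0.58, 0.012, 0.068], [0.578, 0.013, 0.067], [0.582, 0.015, 0.06], [0.58, 0.015, 0.065]]
scene catchR 275.9 298.6 [[0.613, 0.012, 0.067], 
[... 1361 characters left out ...]
far 224.8 225.5 [[0.515, 0.207, 0.037], [0.513, 0.212, 0.035], [0.527, 0.283, -0.002], [0.516, 0.213, 0.036]]
side lipnear 242.8 299.7 [[0.515, -0.002, 0.005], [0.514, 0.004, 0.0], [0.516, -0.002, 0.004], [0.515, -0.003, 0.007]]
side clip1 222.8 196.2 [[0.531, 0.353, 0.039], [0.528, 0.351, 0.04], [0.533, 0.353, 0.038], [0.531, 0.356, 0.04]]
side clip2 229.0 204.8 [[0.537, 0.304, 0.038], [0.535, 0.305, 0.038], [0.539, 0.303, 0.038], [0.538, 0.306, 0.04]]
side barmid 269.7 172.1 [[0.594, 0.164, 0.165], [0.592, 0.164, 0.165], [0.596, 0.164, 0.164], [0.594, 0.164, 0.166]]
1111
[0.5927 0.1531 0.1879] [ 0.001  -0.3966  0.918 ] [-0.0096 -0.918  -0.3965] [0.5798 0.1166 0.0903] [0.6067 0.1978 0.2713]
```

```bash
python3 - <<'E'
from h import *
np.set_printoptions(precision=3,suppress=True)
for n,pts in [("scene",[(440,100),(400,250),(500,150),(350,360),(470,30),(60,250),(40,330),(190,70),(100,50),(190,130),(110,215),(150,340)]),("side",[(380,30),(365,150),(360,290),(330,300),(300,350),(390,20),(370,330),(20,340),(185,20),(170,150),(480,200),(430,350)])]:
    C=cam(n); P=cloud(C,np.load(f"pics/{n}0d.npy"))
    for u,v in pts: print(n,u,v,P[v,u])
C=cam("scene"); P=cloud(C,np.load("pics/scene0d.npy"))
m=(P[...,2]>.08)&(P[...,2]<.13); q=P[m]
print(q[(q[:,0]>.6)&(q[:,0]<.75)&(q[:,1]>.25)].mean(0), q[(q[:,0]>.6)&(q[:,0]<.75)&(q[:,1]>.25)].min(0))
E
```

```text
scene 440 100 [1.049 0.472 0.133]
scene 400 250 [0.78  0.007 0.289]
scene 500 150 [ 0.749 -0.045  0.58 ]
scene 350 360 [ 0.701 -0.127  0.222]
scene 470 30 [1.057 0.498 0.321]
scene 60 250 [ 0.127  0.153 -0.001]
scene 40 330 [ 0.125 -0.031  0.003]
scene 190 70 [ 0.389  0.763 -0.002]
scene 100 50 [0.338 0.298 0.422]
scene 190 130 [0.409 0.499 0.007]
scene 110 215 [0.242 0.229 0.024]
scene 150 340 [ 0.149  0.117 -0.804]
side 380 30 [ 0.512 -0.425  0.471]
side 365 150 [ 0.51  -0.424  0.405]
side 360 290 [ 0.517 -0.424  0.31 ]
side 330 300 [ 0.505 -0.405  0.29 ]
side 300 350 [ 0.471 -0.45   0.289]
side 390 20 [ 0.518 -0.424  0.477]
side 370 330 [ 0.536 -0.41   0.262]
side 20 340 [ 0.15  -0.021 -0.021]
side 185 20 [0.489 0.83  0.393]
side 170 150 [ 0.427  0.837 -0.004]
side 480 200 [nan nan nan]
side 430 350 [nan nan nan]
[0.677 0.701 0.105] [0.602 0.381 0.08 ]
```

```bash
python3 - <<'E'
from h import *
np.set_printoptions(precision=3,suppress=True)
for n in ["scene","side"]:
  C=cam(n); P=cloud(C,np.load(f"pics/{n}0d.npy")).reshape(-1,3)
  for a,b in [(.03,.1),(.1,.2),(.2,.3),(.3,.4),(.4,.5),(.5,.7)]:
    q=P[(P[:,2]>a)&(P[:,2]<b)&(P[:,0]<.46)&(P[:,0]>0)&(P[:,1]>.1)&(P[:,1]<.75)]
    if len(q)<10: continue
    # closest to line base->clip direction : perp distance
    per=-q[:,0]*.527+q[:,1]*.85
    i=np.argsort(per)[:3]
    print(n,a,len(q),q[i].tolist() and q[i].round(3).tolist(),"xmax",q[q[:,0].argmax()],"ymin",q[q[:,1].argmin()])
  q=P[(P[:,2]>.05)&(P[:,0]>.3)&(P[:,1]<.15)&(P[:,1]>-.5)&((P[:,0]>.64)|(P[:,1]<-.03))]
  for y in np.arange(-.5,.15,.1):
    w=q[(q[:,1]>y)&(q[:,1]<y+.1)]
    if len(w): print(n,'right y',round(y,2),'xmin',w[w[:,0].argmin()],'zmax',w[:,2].max())
E
```

```text
scene 0.03 2865 [[0.239, 0.222, 0.046], [0.24, 0.223, 0.089], [0.238, 0.222, 0.042]] xmax [0.416 0.511 0.064] ymin [0.238 0.222 0.042]
scene 0.1 5281 [[0.24, 0.222, 0.101], [0.24, 0.222, 0.125], [0.24, 0.223, 0.173]] xmax [0.416 0.511 0.2  ] ymin [0.238 0.222 0.184]
scene 0.2 6256 [[0.305, 0.236, 0.292], [0.306, 0.237, 0.299], [0.307, 0.237, 0.296]] xmax [0.46  0.516 0.292] ymin [0.239 0.222 0.275]
scene 0.3 8690 [[0.307, 0.235, 0.321], [0.307, 0.236, 0.318], [0.305, 0.235, 0.383]] xmax [0.46  0.513 0.309] ymin [0.305 0.235 0.383]
scene 0.4 7851 [[0.306, 0.235, 0.431], [0.307, 0.236, 0.499], [0.306, 0.236, 0.464]] xmax [0.434 0.473 0.401] ymin [0.306 0.235 0.431]
scene 0.5 1860 [[0.306, 0.236, 0.528], [0.306, 0.235, 0.517], [0.305, 0.235, 0.529]] xmax [0.345 0.309 0.501] ymin [0.305 0.235 0.529]
scene right y -0.3 xmin [ 0.659 -0.2    0.644] zmax 0.6438501012107597
scene right y -0.2 xmin [ 0.659 -0.2    0.639] zmax 0.6434620610283207
scene right y -0.1 xmin [ 0.717 -0.1    0.507] zmax 0.6108145902717358
scene right y -0.0 xmin [0.736 0.032 0.07 ] zmax 0.5860150396098894
scene right 
[... 232 characters left out ...]
6, 0.219, 0.114], [0.238, 0.221, 0.155]] xmax [0.415 0.514 0.179] ymin [0.236 0.219 0.114]
side 0.2 8163 [[0.304, 0.235, 0.29], [0.304, 0.236, 0.296], [0.306, 0.238, 0.293]] xmax [0.459 0.524 0.295] ymin [0.237 0.218 0.265]
side 0.3 9379 [[0.304, 0.234, 0.375], [0.304, 0.234, 0.311], [0.305, 0.234, 0.338]] xmax [0.46  0.524 0.398] ymin [0.304 0.234 0.375]
side 0.4 6871 [[0.303, 0.233, 0.451], [0.305, 0.236, 0.462], [0.305, 0.236, 0.406]] xmax [0.46  0.522 0.4  ] ymin [0.303 0.233 0.451]
side right y -0.5 xmin [ 0.449 -0.472  0.287] zmax 0.4872554620427451
side right y -0.4 xmin [ 0.49  -0.398  0.285] zmax 0.29203316920884803
side right y -0.0 xmin [0.75  0.01  0.067] zmax 0.06982176953556196
```

>>> carry_out(targets="0 -10 0 0 -0.12;0 -10 0 0 -0.12;0 -10 0 0 -0.12;0 -10 0 0 -0.12;0 -10 0 0 -0.12;0 -10 0 0 -0.12;0 -10 0 0 -0.12;0 -10 0 0 -0.12;0 -10 0 0 -0.12;0 -10 0 0 -0.116", force=40)

```text
clock: 0.98
tool_pos: [0.2286, -0.5815, 0.5049]
eef_rot: [0.499, 0.502, -0.499, 0.501]
contact_force: [0.3, 0.7, 0.2]
opening: 0.268
```

>>> carry_out(targets="0 0 11 -32 0;0 0 11 -32 0;0 0 11 -32 0;0 0 11 -32 0;0 0 11 -32 0;0 0 11 -32 0;0 0 11 -32 0;0 0 11 -32 0;0 0 11 -32 0;0 0 11 -32 0;0 0 11 -32 0;0 0 11 -29 0")

```text
clock: 1.98
tool_pos: [0.3608, -0.1986, 0.5047]
eef_rot: [0.5, 0.5, -0.5, 0.5]
contact_force: [0.3, 0.3, 0.2]
opening: 0.007
```

>>> carry_out(targets="0 0 19 -31 0;0 0 19 -31 0;0 0 19 -31 0;0 0 19 -31 0;0 0 19 -31 0;0 0 19 -31 0;0 0 20 -32 0;0 0 20 -32 0;0 0 20 -32 0;0 0 20 -32 0;0 0 20 -32 0;0 0 19 -32 0")

```text
clock: 2.98
tool_pos: [0.5946, 0.1789, 0.5042]
eef_rot: [-0.5, -0.5, 0.5, -0.5]
contact_force: [0.9, -0.9, 0.1]
opening: 0.005
```

>>> carry_out(targets="0 30 0 0 0;0 30 0 0 0;0 30 0 0 0;0 0 0 0 0")

```text
clock: 3.32
tool_pos: [0.5922, 0.176, 0.4086]
eef_rot: [-0.496, -0.502, 0.504, -0.499]
contact_force: [-0.9, -0.4, -1.3]
opening: 0.006
```

```bash
python3 - <<'E'
from h import *
s=r.get_state(); print(s["tool_pos"],s["eef_rot"],s["contact_force"])
p,d=eyes.snapshot("side"); cv2.imwrite("pics/side1.png",p)
E
```

```text
[0.59220194 0.17604447 0.40857245] [-0.49570313 -0.50153206  0.50385371 -0.49887418] [-0.93673511 -0.4293851  -1.30582134]
```

View pics/side1.png

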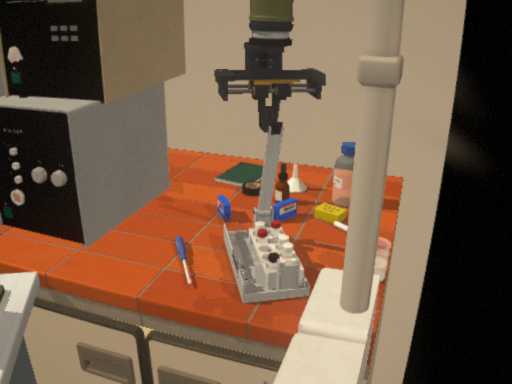

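>>> carry_out(targets="0 1 0 16 0;0 1 0 16 0;0 7 0 14 0;0 8 0 15 0;0 12 0 15 0;0 12 0 15 0;0 14 0 12 0;0 14 0 12 0;0 11 0 6 0;0 11 0 6 0;0 11 0 6 0;0 12 0 4 0;0 12 0 4 0;0 12 0 4 0;0 10 0 1 0;0 10 0 1 0;0 10 0 1 0;0 0 0 0 0")

```text
clock: 4.87
tool_pos: [0.5931, 0.0293, 0.2445]
eef_rot: [-0.499, -0.501, 0.501, -0.499]
contact_force: [-0.0, 0.5, 0.7]
opening: 0.004
```

```bash
python3 - <<'E'
from h import *
s=r.get_state(); print(s["tool_pos"],s["eef_rot"],s["contact_force"])
p,d=eyes.snapshot("side"); cv2.imwrite("pics/side2.png",cv2.resize(p[110:310,160:390],None,fx=2.9,fy=2.9))
E
```

```text
[0.59309978 0.02928235 0.24453708] [-0.49890079 -0.50075547  0.500868   -0.49947293] [-0.0238061   0.51287166  0.74580404]
```

View pics/side2.png

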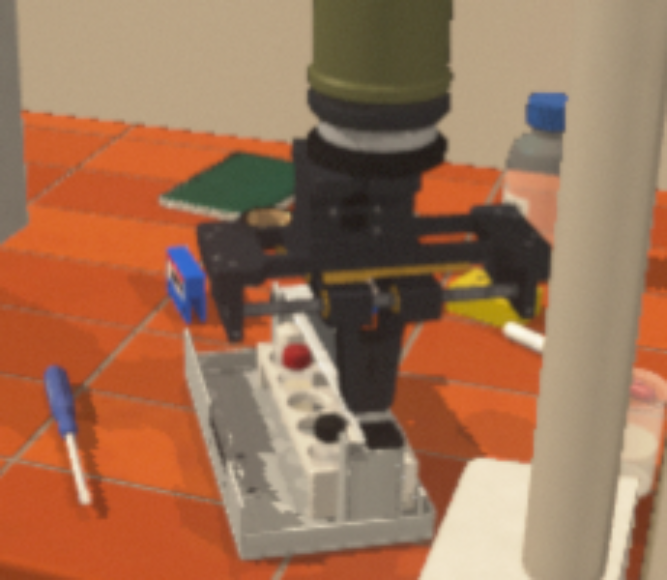

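Bar nearly closed. Press on down until it rests, gently.

>>> carry_out(targets="0 4 0 0 0;0 4 0 0 0;0 2 0 0 0;0 1 0 0 0;0 1 0 0 0")

```text
clock: 5.33
tool_pos: [0.5939, 0.0295, 0.2348]
eef_rot: [0.5, 0.5, -0.5, 0.5]
contact_force: [-0.6, 0.3, 0.1]
opening: 0.008
```

>>> carry_out(targets="0 2 0 0 0;0 2 0 0 0;0 0 0 0 0")

```text
clock: 5.58
tool_pos: [0.5939, 0.0297, 0.2335]
eef_rot: [0.5, 0.499, -0.5, 0.501]
contact_force: [-5.0, -0.9, 21.6]
opening: 0.007
```

>>> carry_out(targets="0 -20 0 0 0;0 -40 0 0 0;0 -40 0 0 0;0 -10 -30 -30 0;0 0 -30 -30 0;0 0 0 0 0;0 0 0 0 0")

```text
clock: 6.17
tool_pos: [0.5342, 0.0896, 0.3411]
eef_rot: [0.499, 0.501, -0.499, 0.501]
contact_force: [0.2, -1.0, -0.5]
opening: 0.001
```

```bash
python3 - <<'E'
from h import *
s=r.get_state(); print(s["tool_pos"],s["eef_rot"],s["contact_force"])
np.savez("pics/w1.npz",p=s["tool_pos"],q=s["eef_rot"])
p,d=eyes.snapshot("wrist"); cv2.imwrite("pics/wrist1.png",p);np.save("pics/wrist1d.npy",d)
cv2.imwrite("pics/wrist1b.png",cv2.resize(p,(800,600),interpolation=cv2.INTER_CUBIC))
for n in["scene","side"]:
    p,d=eyes.snapshot(n); cv2.imwrite(f"pics/{n}3.png",p);np.save(f"pics/{n}3d.npy",d)
cv2.imwrite("pics/side3c.png",cv2.resize(p[110:310,160:390],None,fx=2.9,fy=2.9))
E
```

```text
[0.53422012 0.08960963 0.34105355] [ 0.49876104  0.50146163 -0.49853477  0.50123521] [ 0.22695629 -1.00188663 -0.48020288]
```

View pics/wrist1b.png

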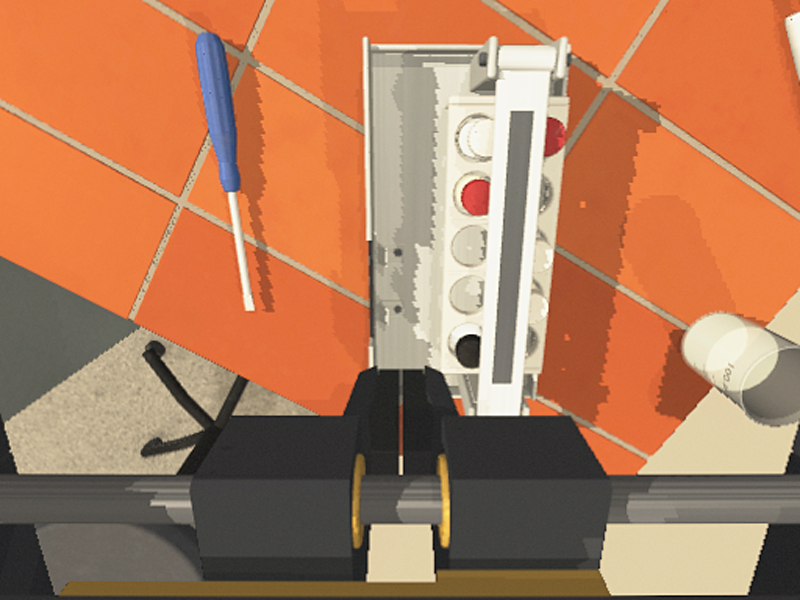

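View pics/side3c.png

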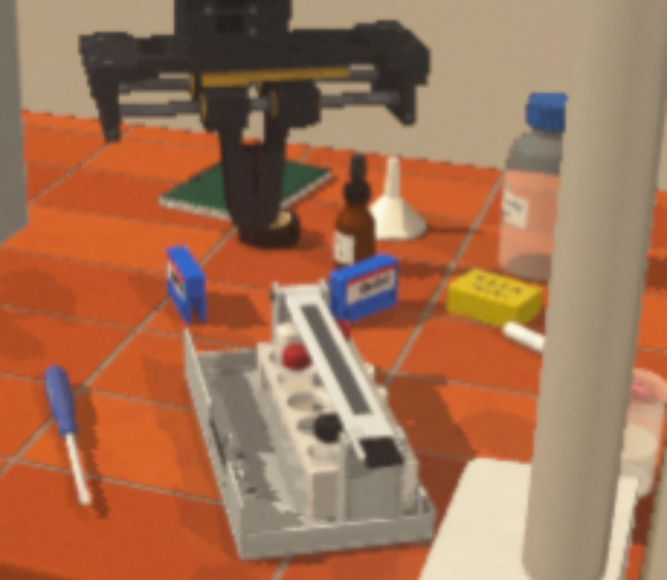

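>>> carry_out(targets="0.5 10 -5 -30 0;0.5 10 -5 -30 0;0.5 10 -4 -20 0;0.5 10 0 0 0;0.5 0 0 0 0;0.5 0 0 0 0")

```text
clock: 6.82
tool_pos: [0.5223, 0.1657, 0.2994]
eef_rot: [-0.5, -0.499, 0.502, -0.5]
contact_force: [-0.2, -1.4, 0.1]
opening: 0.432
```

```bash
python3 - <<'E'
from h import *
s=r.get_state(); print(s["tool_pos"],s["eef_rot"],s["contact_force"])
np.savez("pics/w2.npz",p=s["tool_pos"],q=s["eef_rot"])
p,d=eyes.snapshot("wrist"); cv2.imwrite("pics/wrist2.png",p);np.save("pics/wrist2d.npy",d)
cv2.imwrite("pics/wrist2b.png",cv2.resize(p,(800,600),interpolation=cv2.INTER_CUBIC))
cv2.imwrite("pics/wrist2c.png",cv2.resize(p[100:340,190:350],None,fx=4,fy=2.5,interpolation=cv2.INTER_CUBIC))
E
```

```text
[0.52231824 0.16573461 0.29937561] [-0.49963691 -0.49912039  0.50151475 -0.49972468] [-0.22107346 -1.4059151   0.07945762]
```

View pics/wrist2b.png

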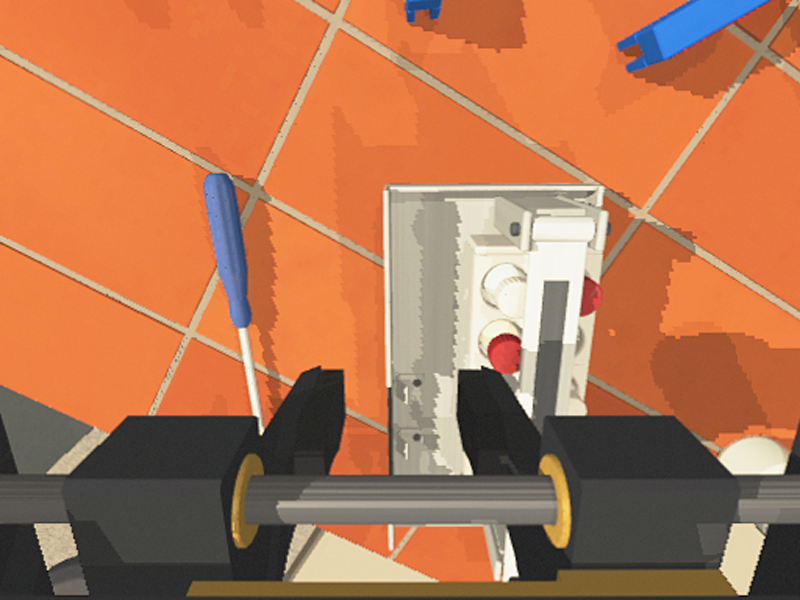

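View pics/wrist2c.png

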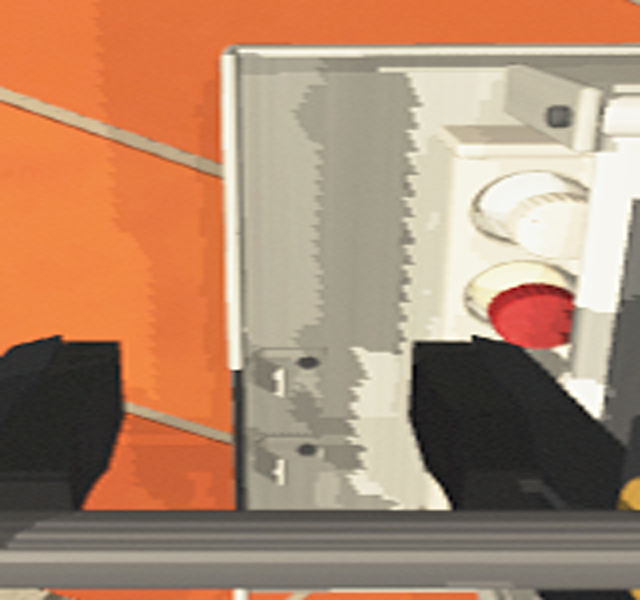

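```bash
python3 - <<'E'
from h import *
np.set_printoptions(precision=4,suppress=True)
for i in (1,2):
    w=np.load(f"pics/w{i}.npz"); C=cam("wrist",(w['p'],w['q'])); im=cv2.imread(f"pics/wrist{i}.png"); P=cloud(C,np.load(f"pics/wrist{i}d.npy"))
    z=P[...,2]
    m=(abs(z-.037)<.004)&(P[...,0]<.53)&(P[...,0]>.50)&(P[...,1]<.24)&(P[...,1]>-.02)
    q=P[m]
    for y in np.arange(0,.23,.02):
        t=q[(q[:,1]>=y)&(q[:,1]<y+.02)]
        if len(t)>2: print(i,'lip',round(y,2),len(t),np.median(t[:,0]),t[:,0].min(),t[:,0].max(),np.median(t[:,2]))
    print('lip y values near',np.sort(q[:,1])[[0,-1]])
    # black edging: dark pixels
    g=im.max(2); mb=(g<60)&(P[...,0]<.53)&(P[...,0]>.508)&(z>.015)&(z<.05)
    t=P[mb]; 
    if len(t): print('black',len(t),t.min(0),t.max(0),np.median(t,0)); vu=np.argwhere(mb); print(vu.min(0),vu.max(0))
    for z0 in (.28,.30,.31,.33): pass
CA=cam("wrist",[np.load("pics/w1.npz")[k] for k in "pq"]);CB=cam("wrist",[np.load("pics/w2.npz")[k] for k in "pq"])
print('far end of cut',onz(CA,[(369/1.5625,240/1.5625)],.038),onz(CB,[(249.2,248)],.038), tri(CA,(369/1.5625,240/1.5625),CB,(249.2,248)))
print('near end',onz(CA,[(370/1.5625,367/1.5625)],.038),onz(CB,[(249.6,336)],.038))
for a in [(398,252),(398,309)]: print('dotA',onz(CA,[(a[0]/1.5625,a[1]/1.5625)],.004))
for a in [(417,383),(417,437)]: print('dotB',onz(CB,[(a[0]/1.5625,a[1]/1.5625)],.004))
# clip A in scene/side
for n in ["scene","side"]:
    C=cam(n); P=cloud(C,np.load(f"pics/{n}3d.npy")); im=cv2.imread(f"pics/{n}3.png")
    hsv=cv2.cvtColor(im,cv2.COLOR_BGR2HSV)
    m=cv2.inRange(hsv,(105,120,60),(130,255,255))>0
    m&=(P[...,0]<.56)&(P[...,0]>.5)&(P[...,1]>.28)&(P[...,1]<.38)&(P[...,2]>.036)
    q=P[m]; rect=cv2.minAreaRect(q[:,:2].astype(np.float32)*1000); print(n,len(q),q.mean(0),rect)
E
```

```text
1 lip 0.02 25 0.5159965889563869 0.5139669733509651 0.5169354137166214 0.0385013468009715
1 lip 0.04 31 0.5158133677923536 0.5139161070725525 0.516972301072215 0.03782618360907425
1 lip 0.1 17 0.5152098832971014 0.5141448733030526 0.5167969568533474 0.03837943532916149
1 lip 0.12 66 0.5153761514318427 0.5142416608953302 0.5164254181343945 0.03868244019750758
1 lip 0.14 90 0.5149785176422647 0.5135701668943602 0.5166391951080583 0.03868580356503942
1 lip 0.16 85 0.5151588743052711 0.5140291912132933 0.5166446429515639 0.03871595858916016
1 lip 0.18 95 0.5152351877080082 0.513514328758676 0.5164441763748193 0.03865512769836288
1 lip 0.2 102 0.5153359069164779 0.5138782484152745 0.516508943133762 0.038574755174462266
1 lip 0.22 20 0.5151275500297712 0.5141680119953544 0.5164774209520766 0.038804290570561256
lip y values near [0.0319 0.2243]
black 54 [0.5143 0.0504 0.0267] [0.5156 0.1133 0.0302] [0.515  0.0834 0.0285]
[154 236] [214 238]
2 lip 0.0 47 0.5152858886100381 0.5142240914855521 0.5163496584681534 0.03853466419524479
2 lip 0.1 14 0.5153618056317165 0.5136117182799855 0.516259129
[... 577 characters left out ...]
y values near [-0.0019  0.2241]
black 59 [0.5145 0.0491 0.0272] [0.5156 0.1097 0.0302] [0.5148 0.0786 0.0289]
[248 249] [303 250]
far end of cut [[0.5153 0.1152 0.038 ]] [[0.5155 0.1145 0.038 ]] (array([0.5155, 0.1156, 0.04  ]), np.float64(0.00018017136855699763))
near end [[0.5147 0.0316 0.038 ]] [[0.515  0.0177 0.038 ]]
dotA [[0.5325 0.1006 0.004 ]]
dotA [[0.5327 0.0599 0.004 ]]
dotB [[0.5324 0.0993 0.004 ]]
dotB [[0.5327 0.059  0.004 ]]
scene 0 [nan nan nan] ((0.0, 0.0), (0.0, 0.0), 0.0)
side 67 [0.5288 0.3255 0.0392] ((529.1585693359375, 328.80511474609375), (13.964052200317383, 55.32762908935547), 7.318736553192139)<stdin>:28: RuntimeWarning: Mean of empty slice.
  ret = um.true_divide(
```

>>> carry_out(targets="0.5 0 2 -34 0;0.5 0 2 -34 0;0.5 0 2 -34 0;0.5 0 2 -32 0;0.5 0 0 0 0;0.5 0 0 0 0")

```text
clock: 7.37
tool_pos: [0.5301, 0.3023, 0.3008]
eef_rot: [0.5, 0.5, -0.499, 0.5]
contact_force: [-0.3, -1.6, 0.1]
opening: 0.498
```

```bash
python3 - <<'E'
from h import *
s=r.get_state(); print(s["tool_pos"],s["eef_rot"],s["contact_force"],s["q"],s["joint_torque"])
np.savez("pics/w3.npz",p=s["tool_pos"],q=s["eef_rot"])
p,d=eyes.snapshot("wrist"); cv2.imwrite("pics/wrist3.png",p);np.save("pics/wrist3d.npy",d)
cv2.imwrite("pics/wrist3b.png",cv2.resize(p,(800,600),interpolation=cv2.INTER_CUBIC))
p,d=eyes.snapshot("side"); cv2.imwrite("pics/side4.png",p)
p,d=eyes.snapshot("scene"); cv2.imwrite("pics/scene4.png",p)
E
```

```text
[0.53008319 0.3023144  0.30082109] [ 0.50040926  0.50023409 -0.49921031  0.50014547] [-0.32601144 -1.5701745   0.09395116] [-0.32662552  0.83830611 -0.48318286  1.69329089  0.5352344   0.74321562
 -1.07434401] [-2.43617691e+00 -5.41369021e+01 -6.78349704e+00 -1.22467482e+01
 -1.63991195e-01 -2.91304411e-01 -3.00463359e-02]
```

View pics/wrist3b.png

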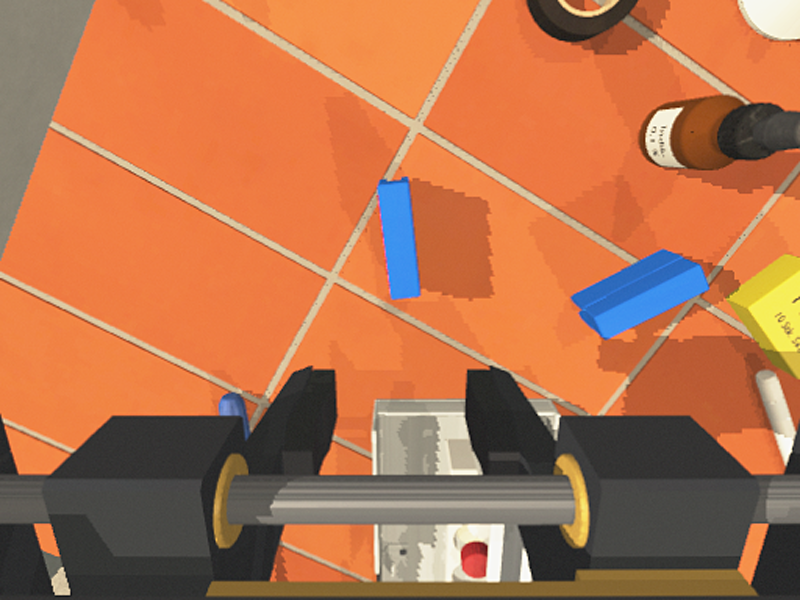

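View pics/side4.png

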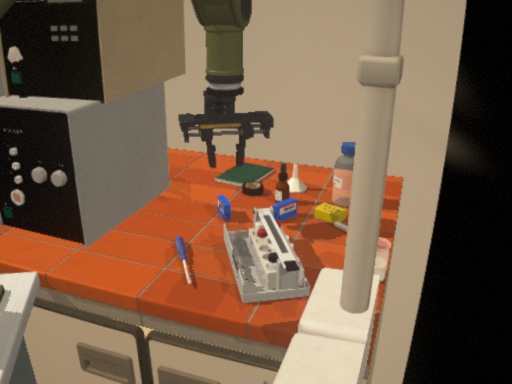

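View pics/scene4.png

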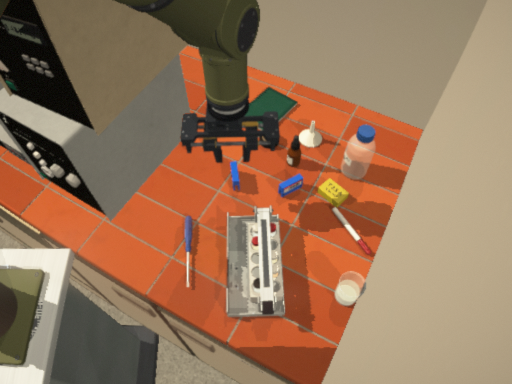

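```bash
python3 - <<'E'
from h import *
np.set_printoptions(precision=4,suppress=True)
w=np.load("pics/w3.npz"); C=cam("wrist",(w['p'],w['q'])); im=cv2.imread("pics/wrist3.png"); P=cloud(C,np.load("pics/wrist3d.npy"))
hsv=cv2.cvtColor(im,cv2.COLOR_BGR2HSV)
m=cv2.inRange(hsv,(100,120,60),(130,255,255)); m[:,:200]=0;m[:,300:]=0;m[:100]=0;m[220:]=0
q=P[m>0]; top=q[q[:,2]>.0375]; print(len(q),len(top),np.median(top[:,2]))
m2=(m>0)&(P[...,2]>.0375)
uv=np.argwhere(m2)[:,::-1].astype(float)
X=onz(C,uv,.040)[:,:2]; rc=cv2.minAreaRect((X*1000).astype(np.float32)); print('top rect',rc, 'mean',X.mean(0))
full=cv2.minAreaRect((onz(C,np.argwhere(m>0)[:,::-1].astype(float),.040)[:,:2]*1000).astype(np.float32)); print(full)
c=X.mean(0);_,_,V=np.linalg.svd(X-c);print('axis',V[0],np.arctan2(V[0][0],V[0][1]))
# z by two views: top corners in wrist3 and wrist 2? use side/scene
d=P; b=P[(P[...,2]>.05)&(P[...,0]>.6)&(P[...,1]>.3)&(P[...,1]<.45)&(P[...,0]<.75)]; print('bottle',b.min(0),b.max(0))
t=cv2.resize(im[90:230,200:300],None,fx=4,fy=4,interpolation=cv2.INTER_CUBIC)
s=cv2.resize(cv2.imread("pics/side4.png")[185:230,205:250],None,fx=12,fy=12,interpolation=cv2.INTER_CUBIC)
t=cv2.resize(t,None,fx=.96,fy=.96)
out=np.zeros((540,940,3),np.uint8); out[:540,:540]=s; h=min(540,t.shape[0]); out[:h,540:540+t.shape[1]]=t[:h,:400]; cv2.imwrite("pics/crop4.png",cv2.resize(out,(800,460)))
E
```

```text
1439 1398 0.04083514727008229
top rect ((529.5149536132812, 335.5476379394531), (15.096611976623535, 59.39488220214844), 6.493346214294434) mean [0.5294 0.3366]
((529.40625, 336.5027770996094), (15.096611976623535, 61.31753158569336), 6.493346214294434)
axis [ 0.1111 -0.9938] 3.03026431563734
bottle [0.6001 0.3    0.05  ] [0.6867 0.4019 0.2129]
```

View pics/crop4.png

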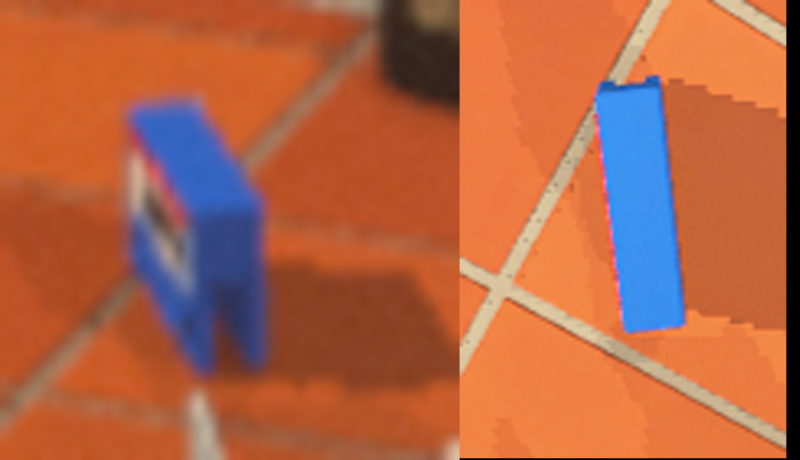

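>>> carry_out(targets="0.5 0 0 0 -0.112;0.5 0 3 -33 0;0.5 25 0 0 0;0.5 25 0 0 0;0.5 20 0 0 0;0.5 0 0 0 0")

```text
clock: 8.02
tool_pos: [0.5286, 0.3313, 0.2265]
eef_rot: [0.469, 0.526, -0.475, 0.527]
contact_force: [-0.9, -0.0, -0.5]
opening: 0.499
```

```bash
python3 - <<'E'
from h import *
np.set_printoptions(precision=4,suppress=True)
s=r.get_state(); print(s["tool_pos"],R.from_quat(s["eef_rot"]).as_matrix()[:,1],s["contact_force"],s["q"],s["joint_torque"])
w=(s["tool_pos"],s["eef_rot"])
p,d=eyes.snapshot("wrist"); C=cam("wrist",w)
q=proj(C,[[.5295,.3355,.04],[.5295-.0034,.3355+.03,.04],[.5295+.0034,.3355-.03,.04]]); print(q)
for a,b in q: cv2.circle(p,(int(a),int(b)),2,(0,255,255),-1)
cv2.imwrite("pics/wrist5.png",p)
p,d=eyes.snapshot("scene"); cv2.imwrite("pics/scene5.png",p)
E
```

```text
[0.5286 0.3313 0.2265] [ 0.994   0.1096 -0.0057] [-0.893  -0.0106 -0.489 ] [-0.3911  0.96   -0.4486  1.6758  0.621   0.6611 -1.0677] [ -1.3803 -58.4406  -6.3095 -10.807    0.1623  -0.64    -0.1723]
[[260.9461 224.9797]
 [261.0366 175.8827]
 [260.8633 269.1675]]
```

View pics/wrist5.png

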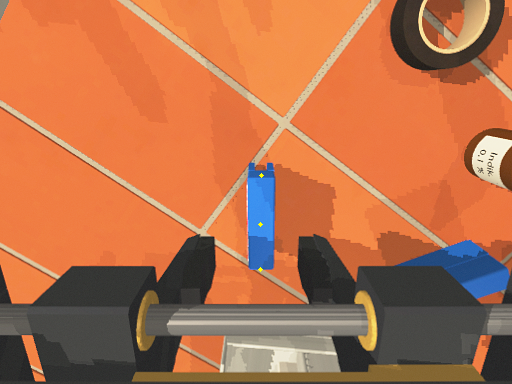

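View pics/scene5.png

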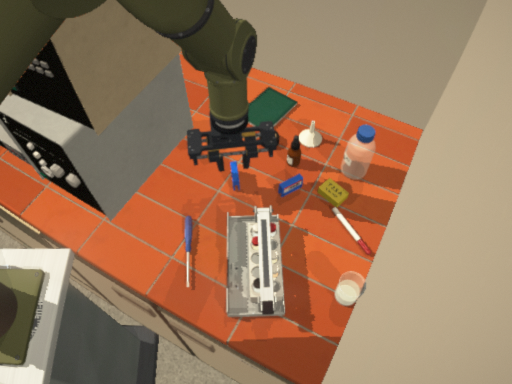

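>>> carry_out(targets="0.5 20 0 -2 0;0.5 20 0 -1 0;0.5 8 0 0 0;0.5 0 0 0 0;0.5 0 0 0 0")

```text
clock: 8.53
tool_pos: [0.5291, 0.3375, 0.1833]
eef_rot: [0.472, 0.527, -0.471, 0.527]
contact_force: [0.2, -0.5, 0.4]
opening: 0.499
```

>>> carry_out(targets="0.5 4 0 2 0;0.5 0 0 0 0;0 0 0 0 0;0 0 0 0 0;0 0 0 0 0;0 0 0 0 0;0 0 0 0 0", force=35)

```text
clock: 9.12
tool_pos: [0.5289, 0.3357, 0.1784]
eef_rot: [0.471, 0.527, -0.471, 0.527]
contact_force: [1.3, -0.2, 1.3]
opening: 0.182
```

```bash
python3 - <<'E'
from h import *
np.set_printoptions(precision=4,suppress=True)
s=r.get_state(); print(s["tool_pos"],R.from_quat(s["eef_rot"]).as_matrix()[:,1],s["contact_force"],s["opening"]*88)
E
```

```text
[0.5289 0.3357 0.1784] [0.9937 0.1118 0.0003] [ 1.2873 -0.1909  1.2621] 15.998966824499878
```

>>> carry_out(targets="0 -15 0 0 0;0 -30 0 0 0;0 -30 0 0 0;0 -25 0 0 0.112;0 0 -1.8 28 0;0 0 -1.8 32 0;0 0 -1.8 32 0;0 0 -1.8 32 0;0 0 -1.8 32 0;0 0 -1.8 32 0;0 0 -1.7 32 0;0 0 -1.7 25 0;0 0 0 10 0;0 0 0 0 0;0 0 0 0 0")

```text
clock: 10.37
tool_pos: [0.515, 0.0816, 0.279]
eef_rot: [0.501, 0.5, -0.499, 0.5]
contact_force: [-0.8, 0.0, 0.2]
opening: 0.179
```

```bash
python3 - <<'E'
from h import *
np.set_printoptions(precision=4,suppress=True)
s=r.get_state(); print(s["tool_pos"],R.from_quat(s["eef_rot"]).as_matrix()[:,1],s["contact_force"],s["opening"]*88)
np.savez("pics/w6.npz",p=s["tool_pos"],q=s["eef_rot"])
p,d=eyes.snapshot("wrist"); cv2.imwrite("pics/wrist6.png",p);np.save("pics/wrist6d.npy",d)
p,d=eyes.snapshot("side"); cv2.imwrite("pics/side6.png",p); np.save("pics/side6d.npy",d)
cv2.imwrite("pics/side6c.png",cv2.resize(p[150:310,170:330],None,fx=3.7,fy=3.7,interpolation=cv2.INTER_CUBIC))
E
```

```text
[0.515  0.0816 0.279 ] [1.     0.     0.0015] [-0.7918  0.0462  0.1886] 15.712329530313113
```

View pics/wrist6.png

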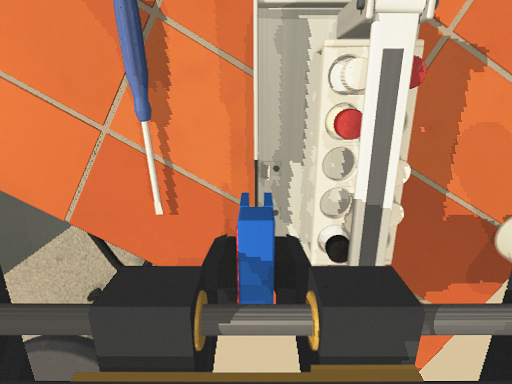

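View pics/side6c.png

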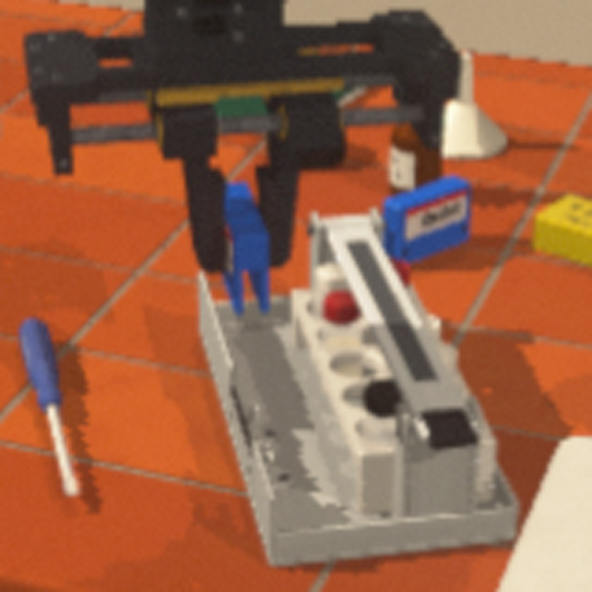

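```bash
python3 - <<'E'
from h import *
np.set_printoptions(precision=4,suppress=True)
w=np.load("pics/w6.npz"); C=cam("wrist",(w['p'],w['q'])); im=cv2.imread("pics/wrist6.png"); P=cloud(C,np.load("pics/wrist6d.npy"))
hsv=cv2.cvtColor(im,cv2.COLOR_BGR2HSV); m=cv2.inRange(hsv,(100,120,60),(130,255,255))>0
m[:185]=0; m[:,:225]=0;m[:,290:]=0
q=P[m]; t=q[(q[:,2]>.12)]; print(len(t),np.median(t[:,2]),t.min(0),t.max(0))
for v in (215,230,250,270,290):
    u=np.where(m[v])[0]; print(v,u.min(),u.max(),P[v,u.min()+1],P[v,u.max()-1],P[v,u].mean(0))
l=P[190:205][m[190:205]]; print('legs',np.median(l,0),l.min(0),l.max(0))
z=P[...,2]; g=(abs(z-.0385)<.003)&(P[...,0]<.525)&(P[...,0]>.505)&(P[...,1]<.23)
k=P[g]; print('lip',len(k),np.median(k[:,0]),k[:,0].min(),k[:,0].max(),k[:,1].min(),k[:,1].max())
g=(im.max(2)<60)&(P[...,0]<.525)&(P[...,0]>.505)&(z>.015)&(z<.05); k=P[g]
if len(k):print('black',len(k),k.min(0),k.max(0),np.median(k,0))
# side: cutout near end
E
```

```text
3472 0.14124994449250045 [0.5069 0.0693 0.1201] [0.5228 0.1117 0.1432]
215 239 273 [0.5078 0.111  0.1353] [0.5218 0.1111 0.1354] [0.5148 0.111  0.1353]
230 238 273 [0.5076 0.1066 0.1412] [0.5216 0.1063 0.1407] [0.5146 0.1068 0.1416]
250 239 274 [0.5079 0.097  0.1409] [0.5221 0.0975 0.142 ] [0.515  0.0972 0.1414]
270 239 273 [0.5077 0.0876 0.1418] [0.5218 0.0875 0.1418] [0.5148 0.0873 0.1414]
290 240 272 [0.508  0.0776 0.1424] [0.5216 0.0769 0.1414] [0.5148 0.077  0.1415]
legs [0.5191 0.1111 0.1135] [0.507  0.1063 0.1041] [0.5226 0.1116 0.1226]
lip 709 0.5150429388413116 0.5135693892495347 0.5165121862733407 0.1155792328016352 0.21778862478312572
black 92 [0.5142 0.0761 0.0277] [0.5151 0.113  0.0301] [0.5147 0.095  0.0288]
```

>>> carry_out(targets="0 25 0 0 0;0 25 0 0 0;0 15 0 0 0;0 0 0 0 0;0 0 0 0 0", force=60)

```text
clock: 10.88
tool_pos: [0.5145, 0.0826, 0.213]
eef_rot: [0.499, 0.501, -0.499, 0.5]
contact_force: [0.5, -0.7, 0.2]
opening: 0.174
```

```bash
python3 - <<'E'
from h import *
np.set_printoptions(precision=4,suppress=True)
s=r.get_state(); print(s["tool_pos"],R.from_quat(s["eef_rot"]).as_matrix(),s["contact_force"],s["opening"]*88)
p,d=eyes.snapshot("side"); cv2.imwrite("pics/side7.png",p)
cv2.imwrite("pics/side7c.png",cv2.resize(p[180:300,190:330],None,fx=5,fy=5,interpolation=cv2.INTER_CUBIC))
E
```

```text
[0.5145 0.0826 0.213 ] [[-0.0009  1.      0.0029]
 [ 0.0007  0.0029 -1.    ]
 [-1.     -0.0009 -0.0007]] [ 0.4526 -0.6544  0.2336] 15.34580960140697
```

View pics/side7c.png

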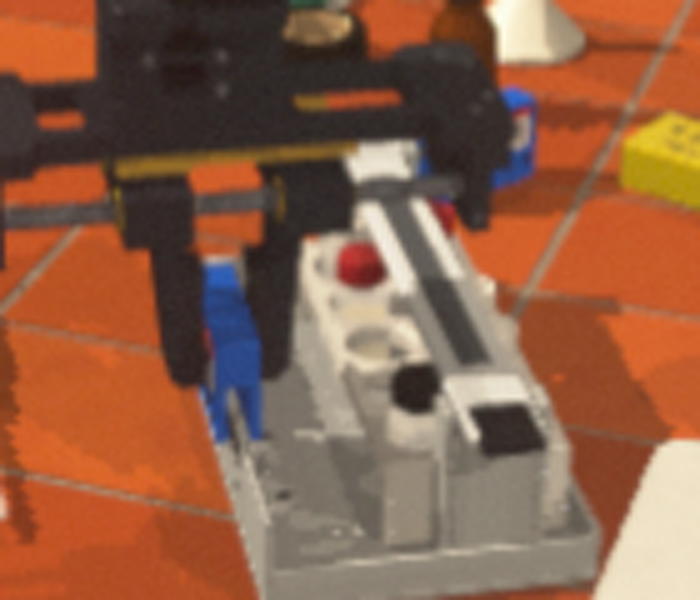

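>>> carry_out(targets="0 5 0 1 0;0 5 0 0 0;0 4 0 0 0;0 0 0 0 0")

```text
clock: 11.27
tool_pos: [0.5146, 0.0795, 0.1989]
eef_rot: [-0.5, -0.5, 0.5, -0.5]
contact_force: [0.3, 0.4, -0.7]
opening: 0.178
```

>>> carry_out(targets="0 3 0 0 0;0 3 0 0 0;0 0 0 0 0")

```text
clock: 11.52
tool_pos: [0.514, 0.0797, 0.1928]
eef_rot: [-0.499, -0.5, 0.5, -0.5]
contact_force: [-1.9, 0.4, -0.8]
opening: 0.177
```

>>> carry_out(targets="0 2 0 0 0;0 2 0 0 0;0 2 0 0 0;0 0 0 0 0")

```text
clock: 11.85
tool_pos: [0.5136, 0.0796, 0.1869]
eef_rot: [-0.499, -0.501, 0.501, -0.5]
contact_force: [-3.6, 0.1, 0.8]
opening: 0.175
```

>>> carry_out(targets="0 2 0 0 0;0 1 0 0 0;0 0 0 0 0")

```text
clock: 12.1
tool_pos: [0.5139, 0.0796, 0.1844]
eef_rot: [-0.499, -0.5, 0.5, -0.5]
contact_force: [-5.4, -0.0, 6.2]
opening: 0.177
```

>>> carry_out(targets="0 1 0 0 0;0 1 0 0 0;0 0 0 0 0")

```text
clock: 12.35
tool_pos: [0.5137, 0.0797, 0.1842]
eef_rot: [0.5, 0.5, -0.5, 0.501]
contact_force: [-9.6, -0.9, 25.5]
opening: 0.177
```

```bash
python3 - <<'E'
from h import *
np.set_printoptions(precision=4,suppress=True)
s=r.get_state(); print(s["tool_pos"],s["contact_force"],s["moment"],s["opening"]*88)
p,d=eyes.snapshot("side"); np.save("pics/side8d.npy",d)
P=cloud(cam("side"),d); hsv=cv2.cvtColor(p,cv2.COLOR_BGR2HSV); m=cv2.inRange(hsv,(105,120,60),(130,255,255))>0
q=P[m&(P[...,1]<.13)&(P[...,1]>.03)&(P[...,0]<.54)&(P[...,0]>.49)]; print('clip',len(q),np.percentile(q,[2,50,98],axis=0))
b=P[(P[...,2]>.055)&(P[...,2]<.075)&(P[...,0]>.575)&(P[...,0]<.612)&(P[...,1]<.05)&(P[...,1]>-.03)]; print('bar',len(b),np.median(b,0),b.max(0))
cv2.imwrite("pics/side8c.png",cv2.resize(p[180:300,190:330],None,fx=5,fy=5,interpolation=cv2.INTER_CUBIC))
p,d=eyes.snapshot("scene"); cv2.imwrite("pics/scene8.png",p)
s=r.get_state();W=(s["tool_pos"],s["eef_rot"])
p,d=eyes.snapshot("wrist"); cv2.imwrite("pics/wrist8.png",p)
P=cloud(cam("wrist",W),d);hsv=cv2.cvtColor(p,cv2.COLOR_BGR2HSV); m=cv2.inRange(hsv,(100,120,60),(130,255,255))>0
q=P[m&(P[...,1]<.13)&(P[...,1]>.03)&(P[...,0]<.54)&(P[...,0]>.49)]; t=q[q[:,2]>.04];print('wrist clip top',len(t),np.median(t,0),q.min(0),q.max(0))
E
```

```text
[0.5137 0.0797 0.1842] [-9.5782 -0.9336 25.5294] [-0.1804  1.7461  0.033 ] 15.55592619265199
clip 212 [[0.5057 0.0459 0.0156]
 [0.5124 0.0568 0.0445]
 [0.5201 0.1005 0.0467]]
bar 447 [0.5911 0.0112 0.0668] [0.612  0.0498 0.0696]
wrist clip top 3157 [0.5133 0.091  0.0467] [0.5054 0.0664 0.0092] [0.5213 0.1093 0.0486]
```

View pics/side8c.png

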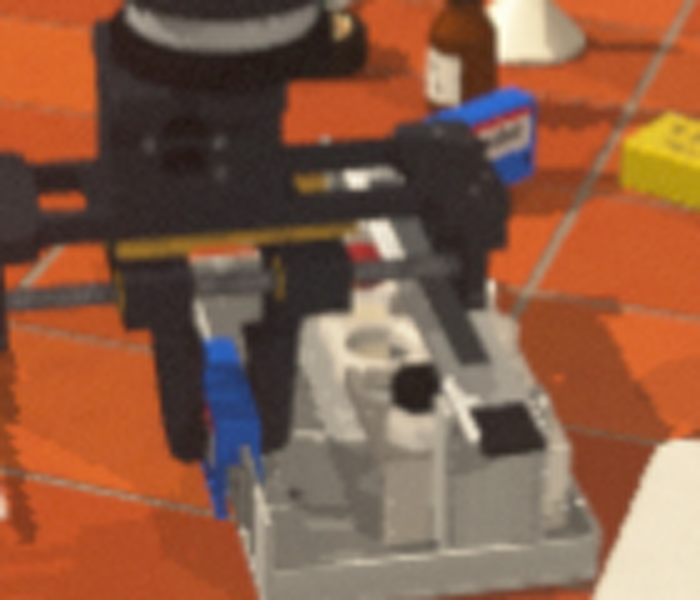

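View pics/wrist8.png

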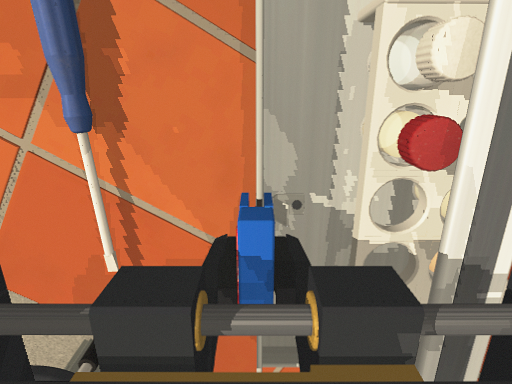

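View pics/scene8.png

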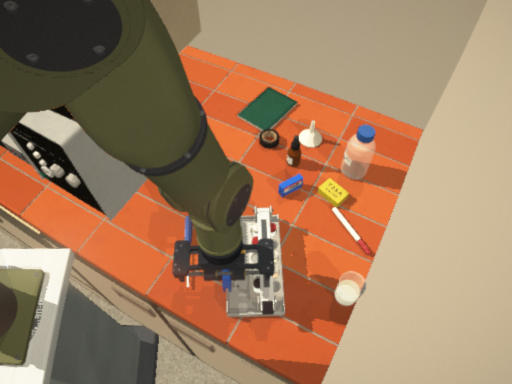

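Seated: clip top is at 0.046, hard stop at 25 N, legs astride the lip. It sits about 1.5 mm towards −y and −x, so I'll ease off slightly, centre it and press again.

>>> carry_out(targets="0 -1.5 0 0 0;0 0 1 -1.3 0;0 0 0 0 0;0 1 0 0 0;0 0.8 0 0 0;0 0 0 0 0;0 0 0 0 0;0 0 0 0 0")

```text
clock: 13.17
tool_pos: [0.5143, 0.0801, 0.1842]
eef_rot: [-0.499, -0.499, 0.501, -0.501]
contact_force: [-11.6, -3.3, 32.5]
opening: 0.177
```

```bash
python3 - <<'E'
from h import *
np.set_printoptions(precision=4,suppress=True)
s=r.get_state();W=(s["tool_pos"],s["eef_rot"]); print(s["clock"],s["tool_pos"],s["contact_force"],s["moment"],s["opening"]*88,R.from_quat(s["eef_rot"]).as_matrix()[:,:2].T)
p,d=eyes.snapshot("wrist")
P=cloud(cam("wrist",W),d);hsv=cv2.cvtColor(p,cv2.COLOR_BGR2HSV); m=cv2.inRange(hsv,(100,120,60),(130,255,255))>0
q=P[m&(P[...,1]<.13)&(P[...,1]>.03)&(P[...,0]<.54)&(P[...,0]>.49)]; t=q[q[:,2]>.04];print('wrist clip top',len(t),np.median(t,0),q.min(0),q.max(0))
z=P[...,2]; k=P[(abs(z-.0385)<.003)&(P[...,0]<.525)&(P[...,0]>.508)&(P[...,1]<.23)&(P[...,1]>.113)]; print('lip',np.median(k[:,0]),k[:,1].min())
s=r.get_state(); print(s["contact_force"])
E
```

```text
13.1667 [0.5143 0.0801 0.1842] [-11.6357  -3.2829  32.5182] [-0.5191  2.2462  0.046 ] 15.612350400871595 [[-0.0011 -0.0036 -1.    ]
 [ 1.     -0.0002 -0.0011]]
wrist clip top 3145 [0.5137 0.091  0.0466] [0.5057 0.0669 0.0087] [0.5217 0.1096 0.0486]
lip 0.5148106224506017 0.11514845398920927
[-10.8393  -3.5528  31.4046]
```

>>> carry_out(targets="0 -0.4 0 0 0;0 0 0 0 0;0 0 0 0 0;0 0 0 0 0;0 0 0 0 0;0 0 0 0 0")

```text
clock: 13.72
tool_pos: [0.5143, 0.0801, 0.1842]
eef_rot: [-0.499, -0.499, 0.501, -0.5]
contact_force: [-10.8, -3.4, 27.9]
opening: 0.177
```

```bash
python3 - <<'E'
from h import *
s=r.get_state(); print(s["contact_force"],s["tool_pos"],s["opening"]*88)
C=cam("side"); p,d=eyes.snapshot("side"); P=cloud(C,d)
b=P[(P[...,2]>.055)&(P[...,0]>.582)&(P[...,0]<.605)&(P[...,1]<.06)&(P[...,1]>-.015)]; print('bar top',b[:,2].mean().round(4), b[:,2].std().round(4))
print(r.finish_job())
E
```

```text
[-10.79997382  -3.44832925  27.88059233] [0.51428551 0.08010447 0.1842239 ] 15.596817156332094
bar top 0.087 0.0233
the job is handed in; nothing more can be done
None
```

The retaining bar is closed and the label clip is on the lip. I handed the job in at 13.7 s, with the arm still gripping the clip and pressing it down; the hand-in gives no verdict.

- **Bar:** I pushed it down with the closed fingertips until they met a hard stop at about 67.5 mm, the height of the closed bar's top, with a 21 N reaction. The side view then showed it lying in the catch, and its end measured about 67 mm high later.
- **Clip:** I took the one nearest the base, gripped it front to back and pushed it over the lip at the cut-out with the label to the front.
    - **Seating:** It reached a hard stop at the home height, with the clip top measured at 46.6 mm by a camera that read about 1 mm high before (46 mm is home). The tool height also put it at home, so it had not slipped in the grip.
    - **Hold:** It was pressed down with 28 N and gripped with 60 N.
- **Small deviations:** The clip sits about 1 mm forward of the lip's mid-plane and about 1–1.5 mm towards the right. Both are within the slot and cut-out clearance. The springs leave about 11 N of sideways force on the tool.
- **Check that failed:** The final bar-height reading (87 ± 23 mm) probably also picked up gripper points, so it says nothing about the bar. I relied on the earlier reading, and nothing has touched the bar since.
- **Other items:** The tool never came near the dropper bottle, beaker, tape roll or the other clip. They and the visible parts of the screwdriver looked unmoved in the last pictures.

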